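# Lay two brackets in the pockets of the sloped kitting stand

## Robot

A 6-joint arm with a two-finger parallel gripper is mounted at the origin on the work surface. World frame = base frame: x ahead of the robot, y to its left, z up, the work surface at z = 0. Lengths are in m, angles in degrees, forces in N, time in s.
With the tool pointing down it reaches from about 0.225 to 0.725 m from the base axis. Payload 3.1 kg.
Tool frame: the origin (TCP) lies at the very end of the fingers, on their centre line; the grasp point (between the pads) lies 19 mm behind it; z points along the fingers, y is the line along which they close (so a half turn about z gives the same grasp; the last joint's range is limited). The gripper opens to 85 mm and grips with 20 to 120 N. Pads are 22 mm wide; open, the fingers measure 114 mm over their backs; the gripper's body (76 mm by 85 mm) begins 54 mm behind the grasp point. The pads swing forward as they close: fully open they stand 13 mm farther back than shut.
Start: joints at [66.761, 2.75, 5.684, 92.934, 0, 82.678], TCP at [0.144, 0.505, 0.231] pointing down, gripper open.
Joint ranges: [-166.93, 166.93], [-56.73, 111.36], [-69.38, 81.34], [-121.58, 131.49], [-85.45, 84.26], [-180, 180]. Speed limits (degrees/s): [159.86, 159.86, 180, 180, 180, 180].

## Interface

Orientations are given as [roll, pitch, yaw] about the fixed x, y, z axes, in that order (R = Rz(yaw) Ry(pitch) Rx(roll)).
In Python, from bench import sensors, camera, order gives the robot as it stands.
- The arm moves only by the tool carry_out, never from a script. Its argument "increments" is a list of rows, each a list of 3 entries, a list of its own where there are three numbers: the finger opening in m, from 0 to 0.0854, then the shift along the tool's x, y, z in m, then the turn, a rotation vector about the tool's x, y, z in rad. In form: [[jaw, [dx, dy, dz], [wx, wy, wz]], ...]. A call has 1 to 20 rows; each row shifts and turns the commanded pose from where the row before left it, along the tool's axes as they then stand; what a row does not reach is not made up. A row lasts 1/8 s, in which the tool goes at most 62.5 mm and 10.7 degrees, less where a joint would pass 70% of its speed; a pose out of reach is approached as far as the arm can. A call with a gripper value outside its range is refused whole. The fingers move at their own pace and stop on an object; "grip_force" is the grip in N (left out, the last holds). Time passes only in rows, so rows that do not move let the fingers close. It gives the time, the measured TCP pose, the force, the opening and the grip force at its end, in the units of the state.
- sensors.sense(): the state, without advancing time (a new reading comes with each control period).
- camera(name): name is "scene" or "top" or "wrist"; returns a dict with "pixels" (420x560x3 uint8, red, green, blue), "K" (3x3 intrinsics, pixels), "k1" (the pictures are not rectified: a ray, as slopes to the right and down, at radius r is drawn at 1 + k1 r^2 times it, then the intrinsics apply), "origin" and "orientation" of the camera in the world. Camera axes: x right, y up, looking along -z (the intrinsics and any distortion apply to the point x, -y, -z); pixel columns grow to the right and rows downward; lengths in m; the calibration is good to about 2 mm. A picture is of the moment at which its call begins. There is no depth.
- order.job_done(): hands the job in; it is judged then, once.
The state is a dict: "time_s": time; "q": joint angles; "dq": joint speeds; "joint_efforts": joint torques, N m; "position": TCP position; "orientation": TCP orientation; "contact_force": force on the tool from outside, world axes, zero at the start; "ft_torque": the same for the moment, N m; "grip_width": opening from 0.0 (shut) to 1.0 (fully open); "grasp_force": force on a finger pad.
Only numpy, scipy, OpenCV 4.12 (cv2) and the standard library are available. Lean on these libraries where they do the work, as an engineer would, in place of code of your own. Each camera call takes 0.05 s, during which the arm holds its last target. There are 200 camera calls.

## Task

Load the sloped plywood kitting stand: lay the long aluminium bracket flat in its long, narrow pocket and the short, wide bracket flat in its short, wide pocket, in either order, each with its upturned tab at the upper end of the slope and pointing up out of the pocket. Set each one down tilted to match the board and let go only once it lies flat on the pocket floor; do not drop it in. Leave the other things on the bench where they are.

Things in the scene. Friction and masses are not known exactly. Their poses are not given: they have to be found in the camera images.
- long_bracket: Long bare-aluminium bracket, lying flat on the bench at the start: a bar 160 long (own x) x 34 wide (y) x 20 thick (z), with an upturned tab 8 thick across its full width at the +x end that rises to 45 above the underside. 200 g nominal. Origin: centre of the underside of the bar; z up out of the top.
- short_bracket: Short wide bare-aluminium bracket, lying flat on the bench at the start: a plate 100 long (own x) x 60 wide (y) x 20 thick (z), with an upturned tab 8 thick across its full width at the +x end that rises to 45 above the underside. 220 g nominal. Origin: centre of the underside of the plate; z up out of the top.
- long_tab (a point): Middle of the top edge of the long bracket's tab: (76, 0, 45) in the bracket's frame.
- short_tab (a point): Middle of the top edge of the short bracket's tab: (46, 0, 45) in the bracket's frame.
- board: Fixed plywood board of the kitting stand, 210 (own x) x 198 (y), sloped 30 degrees, low edge towards the robot. +x points up the slope, z is the normal of its face. Two pockets 7 deep with dark grey floors are let into it. Origin: middle of the board at the level of the pocket floors, 110 above the bench; the face around the pockets is at z = 7.
- long_pocket (a point): Centre of the floor of the long narrow pocket, 175 (x, along the slope) x 46 (y), 7 deep; at (0, +56, 0) in the board's frame, axes as the board's.
- short_pocket (a point): Centre of the floor of the short wide pocket, 112 (x, along the slope) x 72 (y), 7 deep; at (0, -43, 0) in the board's frame, axes as the board's. 40 of board lies between the two pockets.
- spray_can: Bystander: upright dark can, diameter 60, height 190. Origin: centre of its underside.
- tape_roll: Bystander: roll of paper tape lying flat, outer diameter 96, height 45. Origin: centre of its underside.
- jar: Bystander: amber glass jar, diameter 68, height 80. Origin: centre of its underside.
- screwdriver: Bystander: screwdriver 200 long lying on the bench along its own x. Origin: near its middle, on the bench.
- cup: Bystander: white ceramic cup, diameter 72, height 85. Origin: centre of its underside.
- panel_sample: Bystander: grey laminate sample 90 x 60 x 18 lying flat. Origin: centre of its underside.
- wood_block: Bystander: wooden block 90 x 50 x 45. Origin: centre of its underside.
There are look-alikes about, which are no part of the job. Leave any blue, pink or purple look-alike of the short_bracket alone.

How it is judged:
By the outcome, as a careful person would: the job done as asked, in the order asked, and still so for the second after the job is handed in, with the robot touching nothing.
It also fails if it takes over 58 s, if anything falls off the work surface, if the arm or the gripper's body presses on something with over 40 N, if the wrist force passes 120 N, or if a joint passes its speed limit or range.

## Working session

There is one attempt and no reset: what is moved stays moved. The work goes in short steps, Python scripts to look and compute and a tool call to move; the robot and the scene stay as the last step left them, time stands still between calls to the robot, and variables do not carry over. Pictures are saved under pics/ and viewed, at most 12 in all, crops included, and the job is handed in when it is done.

Besides the shell and the picture viewer there is one more tool, called as name(argument=value, ...), one argument or row to a line, values as JSON. carry_out: Moves the arm, as the interface text tells. Its arguments: {"type":"object","properties":{"increments":{"type":"array","items":{"type":"array"}},"grip_force":{"type":"number"}},"required":["increments"]}

```bash
mkdir -p pics
cat > h.py <<'E'
import numpy as np, cv2
from scipy.spatial.transform import Rotation as R
from bench import sensors, camera, order
def rot(o):
    o=np.array(o,float)
    return R.from_euler('xyz',o,degrees=True).as_matrix() if o.shape==(3,) else (o if o.shape==(3,3) else R.from_quat(o).as_matrix())
def shot(n,f=None):
    c=camera(n)
    if f: cv2.imwrite('pics/'+f+'.png',c['pixels'][:,:,::-1])
    return c
def ray(c,uv):
    K=np.array(c['K']);d=cv2.undistortPoints(np.array([[uv]],float),K,np.array([c['k1'],0,0,0.]))[0,0]
    v=rot(c['orientation'])@np.array([d[0],-d[1],-1]);return np.array(c['origin']),v/np.linalg.norm(v)
def onz(c,uv,z):
    o,v=ray(c,uv);return o+v*(z-o[2])/v[2]
def onplane(c,uv,p,n):
    o,v=ray(c,uv);return o+v*(np.dot(np.array(p)-o,n)/np.dot(v,n))
def tri(c1,u1,c2,u2):
    o1,a=ray(c1,u1);o2,b=ray(c2,u2)
    s=np.linalg.lstsq(np.c_[a,-b],o2-o1,rcond=None)[0];p=o1+s[0]*a;q=o2+s[1]*b
    return (p+q)/2,np.linalg.norm(p-q)
def proj(c,p):
    q=rot(c['orientation']).T@(np.array(p)-np.array(c['origin']));x=np.array([q[0],-q[1]])/-q[2]
    K=np.array(c['K']);x=x*(1+c['k1']*(x@x));return K[:2,:2]@x+K[:2,2]
E
python3 - <<'E'
from h import *
import pickle
cs={n:shot(n,n+'0') for n in('scene','top','wrist')}
pickle.dump(cs,open('c0.pkl','wb'))
for n,c in cs.items(): print(n,c['origin'],c['orientation'],c['K'],c['k1'])
print(sensors.sense())
E
```

```text
scene [0.81331946 0.32534937 0.96894221] [ 29.35254788  -0.25251984 137.06743681] [[406.6985173    0.         279.05161212]
 [  0.         406.6985173  219.00822006]
 [  0.           0.           1.        ]] -0.09564440829178453
top [ 0.20379845 -0.02814773  1.48505244] [  9.94384881   0.33273756 -89.56520225] [[495.09562924   0.         282.75155569]
 [  0.         495.09562924 212.71522287]
 [  0.           0.           1.        ]] -0.10735099661853695
wrist [0.06970257 0.52608841 0.37290981] [-17.7034688    0.09320181  74.10196185] [[368.49712859   0.         280.10986856]
 [  0.         368.49712859 205.46242322]
 [  0.           0.           1.        ]] -0.09260540003211641
{'time_s': 0.15, 'q': array([6.67605318e+01, 2.78183453e+00, 5.61133300e+00, 9.29339170e+01,
       3.67492963e-04, 8.26806264e+01]), 'dq': array([ 0.03997733, -0.08706823,  0.28192039, -0.05751531,  0.02386316,
       -0.04186207]), 'joint_efforts': array([ 2.05567289e-03, -3.39258492e+01,  3.20424592e+01,  1.53157715e-02,
       -4.91236653e-05,  7.48919774e-06]), 'position': array([0.14379689, 0.50442067, 0.23039009]), 'orientation': array([-1.79896479e+02, -1.36674066e-02,  1.64079893e+02]), 'contact_force': array([ 0.08812452,  0.21162985, -0.22652771]), 'ft_torque': array([-0.01332233, -0.04214933,  0.0112886 ]), 'grasp_force': 0.0, 'grip_width': 1.002143656169479}
```

View pics/scene0.png

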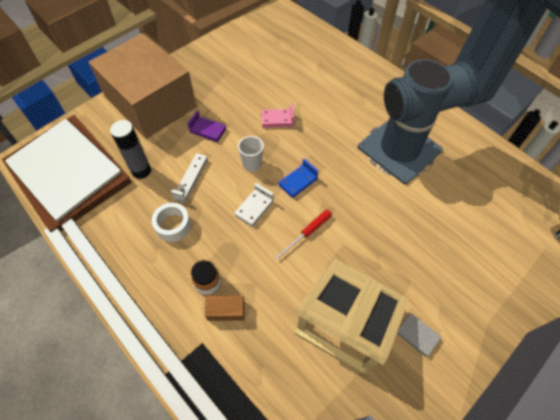

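View pics/top0.png

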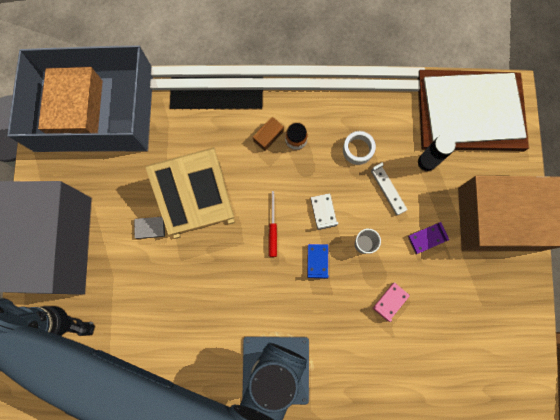

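The scene view shows the board at about (355,300), the long bracket at (190,178) and the short one at (255,205). In the top view they are at (190,192), (388,190) and (323,211). I'll crop and enlarge these for exact corners.

Run:
```python
from h import *
import pickle
cs=pickle.load(open('c0.pkl','rb'))
def crop(n,u,v,w,h,s): return cv2.resize(cs[n]['pixels'][v:v+h,u:u+w,::-1],None,fx=s,fy=s,interpolation=cv2.INTER_CUBIC)
a=np.hstack([crop('top',360,150,66,75,4),crop('top',295,180,66,75,4),crop('top',140,145,100,100,3)])if 0 else None
A=np.zeros((600,800,3),np.uint8)
def put(x,y,im): A[y:y+im.shape[0],x:x+im.shape[1]]=im
put(0,0,crop('top',362,157,50,60,5));put(255,0,crop('top',300,185,50,60,5));put(510,0,crop('top',140,143,97,97,3))
put(0,305,crop('scene',165,145,50,58,5));put(255,305,crop('scene',230,178,50,58,5));put(510,305,crop('scene',292,260,120,110,2.4))
cv2.imwrite('pics/crops.png',A)
for n in('top','scene'):
    c=cs[n];hsv=cv2.cvtColor(c['pixels'],cv2.COLOR_RGB2HSV)
    m=((hsv[...,1]<45)&(hsv[...,2]>130)).astype(np.uint8)
    for q in cv2.findContours(m,0,2)[0]:
        if cv2.contourArea(q)>80:
            r=cv2.minAreaRect(q);print(n,'bright',np.round(cv2.boxPoints(r),1).tolist(),cv2.contourArea(q))
    m=((hsv[...,2]<75)).astype(np.uint8)
    for q in cv2.findContours(m,0,2)[0]:
        if 300<cv2.contourArea(q)<3000:
            r=cv2.minAreaRect(q);print(n,'dark',np.round(cv2.boxPoints(r),1).tolist(),cv2.contourArea(q))
```

```text
Traceback (most recent call last):
ValueError: could not broadcast input array from shape (291,291,3) into shape (291,290,3)
```

```bash
cat > crops.py <<'E'
from h import *
import pickle
cs=pickle.load(open('c0.pkl','rb'))
def crop(n,u,v,w,h,s): return cv2.resize(cs[n]['pixels'][v:v+h,u:u+w,::-1],None,fx=s,fy=s,interpolation=cv2.INTER_CUBIC)
A=np.zeros((600,800,3),np.uint8)
def put(x,y,im): A[y:y+im.shape[0],x:x+im.shape[1]]=im
put(0,0,crop('top',362,157,50,60,5));put(255,0,crop('top',300,185,50,60,5));put(510,0,crop('top',140,143,96,97,3))
put(0,305,crop('scene',165,145,50,58,5));put(255,305,crop('scene',230,178,50,58,5));put(510,305,crop('scene',292,260,120,110,2.4))
cv2.imwrite('pics/crops.png',A)
for n in('top','scene'):
    c=cs[n];hsv=cv2.cvtColor(c['pixels'],cv2.COLOR_RGB2HSV)
    m=((hsv[...,1]<45)&(hsv[...,2]>130)).astype(np.uint8)
    for q in cv2.findContours(m,0,2)[0]:
        if 80<cv2.contourArea(q)<1500:
            r=cv2.minAreaRect(q);print(n,'bright',np.round(cv2.boxPoints(r),1).tolist(),cv2.contourArea(q))
    m=((hsv[...,2]<75)).astype(np.uint8)
    for q in cv2.findContours(m,0,2)[0]:
        if 300<cv2.contourArea(q)<3000:
            r=cv2.minAreaRect(q);print(n,'dark',np.round(cv2.boxPoints(r),1).tolist(),cv2.contourArea(q))
E
python3 crops.py
```

```text
top bright [[356.0, 229.0], [380.0, 229.0], [380.0, 252.0], [356.0, 252.0]] 443.5
top bright [[135.0, 219.0], [156.0, 219.0], [156.0, 237.0], [135.0, 237.0]] 245.5
top bright [[310.3999938964844, 197.10000610351562], [330.5, 192.6999969482422], [337.3999938964844, 224.0], [317.29998779296875, 228.5]] 578.5
top bright [[372.1000061035156, 171.5], [381.29998779296875, 166.10000610351562], [406.70001220703125, 209.1999969482422], [397.5, 214.6999969482422]] 471.0
top bright [[339.8999938964844, 155.3000030517578], [349.29998779296875, 127.0999984741211], [378.70001220703125, 136.89999389648438], [369.29998779296875, 165.10000610351562]] 712.0
top dark [[251.0, 365.0], [295.0, 365.0], [295.0, 409.0], [251.0, 409.0]] 1531.5
top dark [[458.0, 250.0], [458.0, 177.0], [559.0, 177.0], [559.0, 250.0]] 1373.5
top dark [[188.10000610351562, 174.10000610351562], [211.10000610351562, 167.39999389648438], [221.3000030517578, 202.0], [198.3000030517578, 208.8000030517578]] 802.0
top dark [[155.3000030517578, 171.1999969482422], [169.39999389648438, 166.8000030517578], [186.6999969482422, 221.8999938
[... 1863 characters left out ...]
dark [[113.5999984741211, 137.1999969482422], [132.0, 128.0], [154.0, 172.0], [135.60000610351562, 181.1999969482422]] 818.0
scene dark [[506.79998779296875, 138.89999389648438], [531.9000244140625, 105.4000015258789], [543.7999877929688, 114.30000305175781], [518.7000122070312, 147.8000030517578]] 518.0
scene dark [[405.20001220703125, 81.19999694824219], [412.6000061035156, 55.5], [452.70001220703125, 66.9000015258789], [445.3999938964844, 92.69999694824219]] 834.0
scene dark [[-0.0, 32.0], [30.0, 32.0], [30.0, 83.0], [0.0, 83.0]] 906.5
scene dark [[295.70001220703125, 2.200000047683716], [317.29998779296875, -33.0], [378.29998779296875, 4.5], [356.6000061035156, 39.70000076293945]] 1333.5
```

View pics/crops.png

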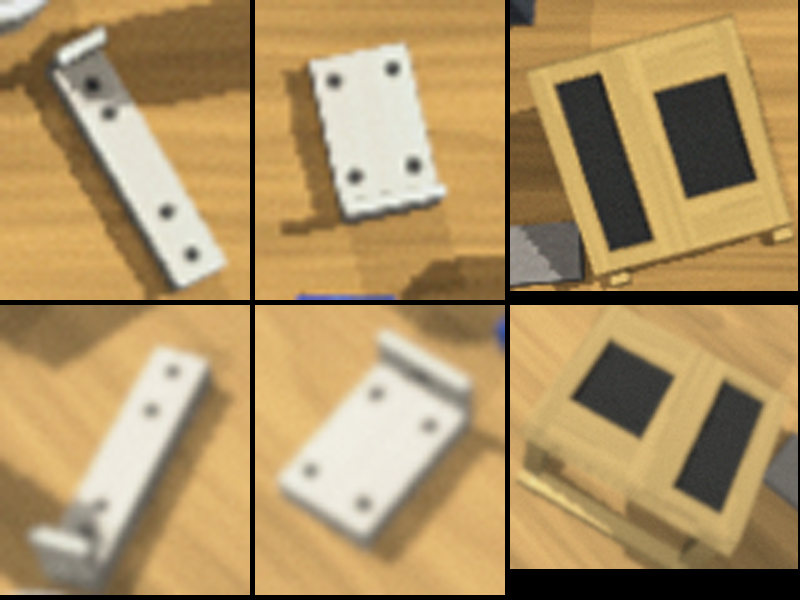

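The crops show the long bracket's tab at its end away from the robot and the short bracket's tab at its robot-side end. The board slopes up away from the robot, with its long pocket on the left in the top view. Next I'll triangulate corners.

```bash
cat > meas.py <<'E'
from h import *
import pickle
cs=pickle.load(open('c0.pkl','rb'));T,S=cs['top'],cs['scene']
def px(ox,oy,u0,v0,s): return lambda x,y:(u0+(x-ox+.5)/s-.5, v0+(y-oy+.5)/s-.5)
LT=px(0,0,362,157,5);ST=px(255,0,300,185,5);LS=px(0,305,165,145,5);SS=px(255,305,230,178,5)
pts={'long':[(LT(183,287),LS(210,361),.02),(LT(225,262),LS(160,347),.02),(LT(57,48),LS(92,555),.045),(LT(103,29),LS(31,535),.045)],
'short':[(ST(310,62),SS(365,541),.02),(ST(407,43),SS(281,482),.02),(ST(345,212),SS(472,380),.045),(ST(444,190),SS(381,332),.045)]}
for k,v in pts.items():
    P=[]
    for a,b,z in v:
        p,e=tri(T,a,S,b);pt=onz(T,a,z);ps=onz(S,b,z);P.append((pt+ps)/2 if 0 else pt)
        print(k,'tri',np.round(p*1e3,1),'gap',round(e*1e3,1),'top',np.round(pt*1e3,1),'scene',np.round(ps*1e3,1))
    P=np.array(P);d=(P[2]+P[3]-P[0]-P[1])[:2]/2
    print(' centre',np.round(P.mean(0)[:2]*1e3,1),'len',np.linalg.norm(d),'wid',[np.linalg.norm(P[0]-P[1]),np.linalg.norm(P[2]-P[3])],'yaw',np.degrees(np.arctan2(d[1],d[0])))
def quads(c,boxes):
    out=[]
    g=cv2.cvtColor(c['pixels'],cv2.COLOR_RGB2GRAY)
    for (u,v) in boxes:
        m=(g<85).astype(np.uint8);n,l=cv2.connectedComponents(m);q=cv2.findContours((l==l[v,u]).astype(np.uint8),0,1)[0][0]
        h=cv2.convexHull(q);e=1
        while len(a:=cv2.approxPolyDP(h,e,True))>4:e+=.25
        out.append((a[:,0].astype(float),cv2.contourArea(h)))
    return out
qt=quads(T,[(170,197),(205,188)]);qs=quads(S,[(380,318),(338,293)])
for nm,(a,_),(b,_) in zip(('longP','shortP'),qt,qs):
    A=[]
    for p in a: 
        # match by casting approx on height plane
        c=[tri(T,p,S,q) for q in b];i=int(np.argmin([x[1] for x in c]));A.append(c[i][0]);print(nm,p,b[i],np.round(c[i][0]*1e3,1),'gap',round(c[i][1]*1e3,1))
    A=np.array(A);print(' centre',np.round(A.mean(0)*1e3,1),'sides',[round(float(np.linalg.norm(A[i]-A[i-1]))*1e3,1) for i in range(4)])
    n=np.cross(A[2]-A[0],A[3]-A[1]);n*=np.sign(n[2])/np.linalg.norm(n);print(' normal',n,'slope',np.degrees(np.arccos(n[2])),'yaw',np.degrees(np.arctan2(-n[1],-n[0])))
E
python3 meas.py
```

```text
long tri [ 458.3 -365.3   19.7] gap 2.0 top [ 458.9 -366.    20. ] scene [ 457.9 -364.1   20. ]
long tri [ 474.  -391.6   21.9] gap 0.3 top [ 474.4 -392.2   20. ] scene [ 473.2 -392.9   20. ]
long tri [ 597.8 -286.3   46.5] gap 5.7 top [ 600.3 -288.7   45. ] scene [ 595.8 -284.7   45. ]
long tri [ 612.6 -317.2   45.8] gap 1.0 top [ 612.4 -317.    45. ] scene [ 612.7 -318.2   45. ]
 centre [ 536.5 -341. ] len 0.15910147984957326 wid [np.float64(0.03044328659282372), np.float64(0.030798030322073417)] yaw 28.61943629878816
short tri [ 510.5 -101.7   14.3] gap 0.1 top [ 509.3 -101.5   20. ] scene [512.3 -99.1  20. ]
short tri [ 521.5 -159.7   17.1] gap 2.0 top [ 521.5 -160.3   20. ] scene [ 521.8 -157.4   20. ]
short tri [ 414.  -120.9   49.2] gap 1.3 top [ 414.3 -120.6   45. ] scene [ 412.6 -123.5   45. ]
short tri [ 428.  -179.5   45.9] gap 1.4 top [ 427.7 -179.    45. ] scene [ 428.  -180.6   45. ]
 centre [ 468.2 -140.3] len 0.09632001404981298 wid [np.float64(0.060030956764169446), np.float64(0.05994638955828403)] yaw -168.65288461319622
longP [170. 169.] [361. 333.] [557.9 296.4 158.1] gap 0.0
longP [187. 222.] [381. 292.] [423.1 261.1  66.1] gap 0.4
longP [172. 223.] [396. 302.] [419.1 302.3  73.9] gap 1.8
longP [155. 172.] [396. 302.] [514.7 305.  287.6] gap 5.0
 centre [478.7 291.2 146.4] sides [136.8, 167.0, 42.2, 234.2]
 normal [-0.20439125 -0.94073906  0.27061825] slope 74.29894028103097 yaw 77.74204472964453
shortP [211. 168.] [318. 298.] [564.7 183.7 144.5] gap 0.2
shortP [221. 202.] [333. 276.] [480.9 160.2  80.1] gap 2.2
shortP [199. 208.] [358. 289.] [462.6 222.7  82.6] gap 3.5
shortP [188. 174.] [346. 313.] [546.4 247.  148.1] gap 0.4
 centre [513.7 203.4 113.8] sides [65.9, 108.2, 65.1, 109.1]
 normal [-0.56315127 -0.20364704  0.80086736] slope 36.78699077771025 yaw 19.88102894592439
```

View pics/wrist0.png

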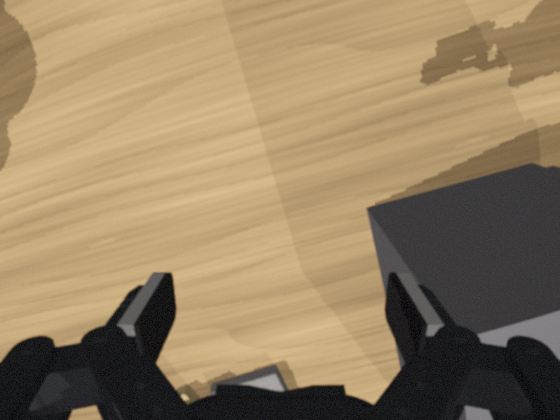

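The wrist view is only bare bench, the grey box and the panel edge at (250,380). Bracket heights come out near 20 and 45 mm as stated, and so do the lengths and widths. I'll plan a wrist view straight onto the board.

```bash
cat >> h.py <<'E'
def bframe(yaw,slope=30): return R.from_euler('zy',[0,0]).as_matrix() if 0 else (R.from_euler('z',yaw,degrees=True)*R.from_euler('y',-slope,degrees=True)).as_matrix()
FLIP=np.diag([-1,1,-1.])   # tool x = -object x, tool z = -object z
def plan(steps,p=None,Rm=None):
    """steps: list of (pos,R); prints rotation-after-translation needed in tool axes"""
    s=sensors.sense();p=np.array(s['position']) if p is None else p;Rm=rot(s['orientation']) if Rm is None else Rm
    for q,Q in steps:
        print('shift tool',np.round(Rm.T@(q-p),4),'then turn',np.round(R.from_matrix(Rm.T@Q).as_rotvec(),4));p,Rm=q,Q
E
python3 - <<'E'
from h import *
import pickle
cs=pickle.load(open('c0.pkl','rb'));W=cs['wrist'];s=sensors.sense()
Rt=rot(s['orientation']);pt=s['position']
Cp=Rt.T@(W['origin']-pt);CR=Rt.T@rot(W['orientation']);pickle.dump((Cp,CR),open('cam.pkl','wb'))
print('cam in tool',Cp,CR@[0,0,-1],CR@[1,0,0])
B=np.array([.501,.2445,.11]);RB=bframe(16.5);Q=RB@FLIP
print('board z',RB[:,2],'tool x',Q[:,0])
p=B+RB@np.array([0,0,.007])-Q@(Cp+CR@[0,0,-.33]);print('TCP',p, 'in board',RB.T@(p-B))
plan([(p,Q)])
E
```

```text
cam in tool [ 0.07722982  0.00025538 -0.14250199] [-3.04318546e-01  2.88570034e-04  9.52570280e-01] [ 3.84791292e-04  9.99999910e-01 -1.80008641e-04]
board z [-0.47940987 -0.14200767  0.8660254 ] tool x [-0.83036225 -0.2459645  -0.5       ]
TCP [0.39609844 0.21306108 0.2532877 ] in board [-0.0231953 -0.0003506  0.1788462]
shift tool [-0.3225 -0.211  -0.0226] then turn [-0.1498 -0.5102 -0.5523]
```

carry_out(
  increments=[
    [0.085,[-0.0403,-0.0264,-0.0028],[0,0,0]],
    [0.085,[-0.0403,-0.0264,-0.0028],[0,0,0]],
    [0.085,[-0.0403,-0.0264,-0.0028],[0,0,0]],
    [0.085,[-0.0403,-0.0264,-0.0028],[0,0,0]],
    [0.085,[-0.0403,-0.0264,-0.0028],[0,0,0]],
    [0.085,[-0.0403,-0.0264,-0.0028],[0,0,0]],
    [0.085,[-0.0403,-0.0264,-0.0028],[0,0,0]],
    [0.085,[-0.0403,-0.0264,-0.0028],[0,0,0]],
    [0.085,[0,0,0],[-0.03,-0.102,-0.1105]],
    [0.085,[0,0,0],[-0.03,-0.102,-0.1105]],
    [0.085,[0,0,0],[-0.03,-0.102,-0.1105]],
    [0.085,[0,0,0],[-0.03,-0.102,-0.1105]],
    [0.085,[0,0,0],[-0.03,-0.102,-0.1105]],
    [0.085,[0,0,0],[0,0,0]],
  ],
)

```text
time_s: 1.9
position: [0.394, 0.2125, 0.2512]
orientation: [179.9, 29.9, -163.6]
contact_force: [-0.0, 0.5, 0.1]
grip_width: 0.994
grasp_force: 0.0
```

Run:
```python
from h import *
import pickle
c=shot('wrist','w1');pickle.dump(c,open('w1.pkl','wb'))
s=sensors.sense();print(s['time_s'],s['position'],s['orientation'],s['q'])
```

```text
1.95 [0.39529555 0.21291461 0.25288445] [ 179.84230621   29.98719843 -163.68157426] [ 21.43871275 -42.04709928 -31.78453189  70.36223232  -2.39937493
   4.43729054]
```

View pics/w1.png

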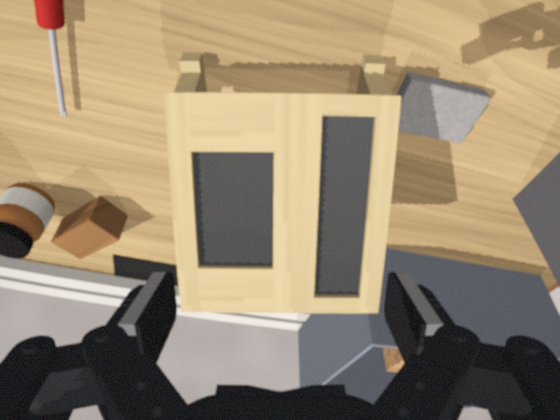

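The wrist view is head-on to the board. The short pocket is at (233,210), the long one at (345,207), and the low edge is at the top of the image. I'll cast each pocket edge onto its own plane: the nearer rim at 7 mm, the far wall foot at the floor.

```bash
cat > brd.py <<'E'
from h import *
import pickle
c=pickle.load(open('w1.pkl','rb'));g=cv2.cvtColor(c['pixels'],cv2.COLOR_RGB2GRAY)
cs=pickle.load(open('c0.pkl','rb'));T,S=cs['top'],cs['scene']
def mask(c,uv):
    g=cv2.cvtColor(c['pixels'],cv2.COLOR_RGB2GRAY);n,l=cv2.connectedComponents((g<110).astype(np.uint8));return l==l[uv[1],uv[0]]
def cen(c,uv):
    v,u=np.nonzero(mask(c,uv));return (u.mean(),v.mean())
yaw=16.5;B=np.array([.501,.2445,.11])
# height by two views: pocket centroids wrist vs scene/top
for nm,w,t,s in(('longP',(345,207),(170,197),(380,318)),('shortP',(233,210),(205,188),(338,293))):
    for o,uv in((T,t),(S,s)):
        p,e=tri(c,cen(c,w),o,cen(o,uv));print(nm,'tri',np.round(p*1e3,1),'gap',round(e*1e3,1))
for it in range(3):
    RB=bframe(yaw);n=RB[:,2];cb=RB.T@(np.array(c['origin'])-B);out=[];ys=[]
    for nm,w,off,L,Wd in(('long',(345,207),.056,.175,.046),('short',(233,210),-.043,.112,.072)):
        q=cv2.findContours(mask(c,w).astype(np.uint8),0,1)[0];q=max(q,key=cv2.contourArea)[:,0].astype(float)
        f=lambda z:np.array([RB.T@(onplane(c,u,B+n*z,n)-B) for u in q])
        F,G=f(0),f(.007)
        ctr=F.mean(0)
        px=.5/368*.33
        def edge(ax,sg):
            cam=cb[ax];lim=np.median(np.sort(F[:,ax]*sg)[-8:])
            sel=(F[:,ax]*sg>lim-.004)&(abs(F[:,1-ax]-ctr[1-ax])<.35*(L if ax==1 else Wd))
            # wall at side sg visible (floor edge) if cam is inside of it
            P=F if (lim*sg-cam)*sg>0 else G
            k=np.polyfit(P[sel,1-ax],P[sel,ax],1);return np.median(P[sel,ax])+sg*px,k[0]
        x0,x1=edge(0,-1),edge(0,1);y0,y1=edge(1,-1),edge(1,1)
        out.append(((x0[0]+x1[0])/2,(y0[0]+y1[0])/2-off));ys+=[y0[1],y1[1]]
        print(nm,'L,W',np.round([x1[0]-x0[0],y1[0]-y0[0]],4),'centre-nominal',np.round(out[-1],4),'slopes',np.round([y0[1],y1[1],x0[1],x1[1]],3))
    d=np.mean(out,0);B=B+RB[:,:2]@d;B[2]=.11 if 0 else B[2];yaw+=np.degrees(np.mean(ys))
    print('B',np.round(B,4),'yaw',round(yaw,2))
E
python3 brd.py
```

```text
longP tri [492.4 303.8  99. ] gap 0.5
longP tri [488.8 301.  102.9] gap 0.9
shortP tri [515.2 204.2 110.6] gap 1.1
shortP tri [515.  203.8 110.6] gap 0.2
long L,W [0.1738 0.0438] centre-nominal [0.0063 0.0004] slopes [-0.013 -0.016  0.025  0.011]
short L,W [0.1117 0.0707] centre-nominal [ 0.0048 -0.0002] slopes [-0.013 -0.009  0.007 -0.001]
B [0.5056 0.246  0.1128] yaw 15.75
long L,W [0.1741 0.0439] centre-nominal [0.0002 0.0003] slopes [-0.002 -0.005  0.013  0.004]
short L,W [0.1116 0.0705] centre-nominal [-0.0004 -0.0003] slopes [-0.002  0.002 -0.003 -0.009]
B [0.5055 0.2459 0.1127] yaw 15.65
long L,W [0.1741 0.044 ] centre-nominal [0.0002 0.0003] slopes [-0.001 -0.003  0.012  0.003]
short L,W [0.1116 0.0705] centre-nominal [-0.0002 -0.0003] slopes [-0.001  0.003 -0.005 -0.01 ]
B [0.5055 0.2459 0.1127] yaw 15.64
```

```bash
cat >> brd.py <<'E'
o=np.array(c['origin']);B=o+(B-o)*(.11-o[2])/(B[2]-o[2]);print('B final',B)
pickle.dump((B,yaw),open('B.pkl','wb'))
E
python3 brd.py | tail -1
python3 - <<'E'
from h import *
s=sensors.sense();p=np.array(s['position']);Rm=rot(s['orientation'])
V=R.from_euler('xyz',[180,0,197],degrees=True).as_matrix();V2=R.from_euler('xyz',[180,0,104],degrees=True).as_matrix();V3=R.from_euler('xyz',[180,0,11.7],degrees=True).as_matrix()
q=np.array([.45,-.14,.26])
plan([(p,V),(q,V2),(q,V3)],p,Rm)
E
```

```text
B final [0.50846805 0.24678717 0.11      ]
shift tool [0. 0. 0.] then turn [-4.000e-04  5.234e-01 -1.090e-02]
shift tool [ 0.0509 -0.3535 -0.0071] then turn [ 0.     -0.      1.6232]
shift tool [0. 0. 0.] then turn [ 0.     -0.      1.6109]
```

```bash
cat > brd2.py <<'E'
from h import *
import pickle
from brd import mask
cs=pickle.load(open('c0.pkl','rb'));W=pickle.load(open('w1.pkl','rb'))
def offs(c,uvs,B,yaw):
    RB=bframe(yaw);n=RB[:,2];cb=RB.T@(np.array(c['origin'])-B);out=[]
    for w,off,L,Wd in((uvs[0],.056,.175,.046),(uvs[1],-.043,.112,.072)):
        q=max(cv2.findContours(mask(c,w).astype(np.uint8),0,1)[0],key=cv2.contourArea)[:,0].astype(float)
        F,G=[np.array([RB.T@(onplane(c,u,B+n*z,n)-B) for u in q]) for z in(0,.007)];ctr=F.mean(0);r=[]
        for ax in(0,1):
            e=[]
            for sg in(-1,1):
                lim=np.median(np.sort(F[:,ax]*sg)[-6:])
                sel=(F[:,ax]*sg>lim-.004)&(abs(F[:,1-ax]-ctr[1-ax])<.35*(L if ax==1 else Wd))
                P=F if lim-cb[ax]*sg>0 else G
                e.append(np.median(P[sel,ax]))
            r+=[np.mean(e)-(off if ax else 0),e[1]-e[0]]
        out.append(r)
    return np.array(out)
if __name__=='__main__':
    B,yaw=pickle.load(open('B.pkl','rb'))
    for z in(.106,.108,.11,.112,.114):
        b=B.copy();b[2]=z
        print(z,[np.round(offs(c,u,b,yaw)*1e3,1).tolist() for c,u in((W,((345,207),(233,210))),(cs['top'],((170,197),(205,188))),(cs['scene'],((380,318),(338,293))))])
E
python3 brd2.py|tail -5
```

```text
0.106 [[[3.4, 177.2, 1.6, 44.0], [3.0, 113.2, -1.2, 71.2]], [[-3.5, 172.9, 2.1, 43.3], [-3.7, 108.8, 1.1, 68.8]], [[-9.1, 172.1, 0.8, 43.0], [-9.2, 107.7, -0.8, 69.4]]]
0.108 [[[1.8, 176.2, 1.3, 43.8], [1.4, 112.6, -1.0, 70.8]], [[-4.0, 172.7, 1.8, 43.3], [-4.2, 108.6, 0.9, 68.7]], [[-8.0, 171.6, 0.6, 42.8], [-8.1, 107.4, -0.7, 69.2]]]
0.11 [[[0.2, 175.3, 1.0, 43.6], [-0.2, 112.1, -0.8, 70.4]], [[-4.5, 172.4, 1.5, 43.2], [-4.8, 108.5, 0.7, 68.6]], [[-6.9, 171.2, 0.4, 42.7], [-7.0, 107.1, -0.6, 69.0]]]
0.112 [[[-1.4, 174.4, 0.6, 43.4], [-1.8, 111.5, -0.6, 70.1]], [[-5.0, 172.2, 1.2, 43.2], [-5.3, 108.4, 0.6, 68.5]], [[-5.8, 170.7, 0.2, 42.6], [-5.9, 106.8, -0.5, 68.8]]]
0.114 [[[-2.9, 173.5, 0.3, 43.1], [-3.4, 110.9, -0.4, 69.7]], [[-5.6, 172.0, 0.9, 43.1], [-5.8, 108.2, 0.4, 68.4]], [[-4.6, 170.2, 0.0, 42.5], [-4.8, 106.5, -0.4, 68.6]]]
```

carry_out(
  increments=[
    [0.085,[0,0,-0.01],[0,0.131,0]],
    [0.085,[0,0,-0.01],[0,0.131,0]],
    [0.085,[0,0,-0.01],[0,0.131,0]],
    [0.085,[0,0,0],[0,0.131,0]],
    [0.085,[0.006,-0.044,0],[0,0,0]],
    [0.085,[0.006,-0.044,0],[0,0,0]],
    [0.085,[0.006,-0.044,0],[0,0,0]],
    [0.085,[0.006,-0.044,0],[0,0,0]],
    [0.085,[0.006,-0.044,0],[0,0,0]],
    [0.085,[0.006,-0.044,0],[0,0,0]],
    [0.085,[0.006,-0.044,0],[0,0,0]],
    [0.085,[0.006,-0.044,0],[0,0,0]],
  ],
)

```text
time_s: 3.45
position: [0.441, -0.1435, 0.2808]
orientation: [179.9, 0.0, -163.6]
contact_force: [0.3, -0.0, -0.0]
grip_width: 0.995
grasp_force: 0.0
```

carry_out(
  increments=[
    [0.085,[0,0,0],[0,0,0.162]],
    [0.085,[0,0,0],[0,0,0.162]],
    [0.085,[0,0,0],[0,0,0.162]],
    [0.085,[0,0,0],[0,0,0.162]],
    [0.085,[0,0,0],[0,0,0.162]],
    [0.085,[0,0,0],[0,0,0.162]],
    [0.085,[0,0,0],[0,0,0.162]],
    [0.085,[0,0,0],[0,0,0.162]],
    [0.085,[0,0,0],[0,0,0.162]],
    [0.085,[0,0,0],[0,0,0.162]],
    [0.085,[0,0,0],[0,0,0.162]],
    [0.085,[0,0,0],[0,0,0.162]],
    [0.085,[0,0,0],[0,0,0.162]],
    [0.085,[0,0,0],[0,0,0.162]],
    [0.085,[0,0,0],[0,0,0.162]],
    [0.085,[0,0,0],[0,0,0.162]],
    [0.085,[0,0,0],[0,0,0.162]],
    [0.085,[0,0,0],[0,0,0.162]],
    [0.085,[0,0,0],[0,0,0.162]],
    [0.085,[0,0,0],[0,0,0.162]],
  ],
)

```text
time_s: 5.95
position: [0.4409, -0.142, 0.2807]
orientation: [-179.9, 0.0, 10.5]
contact_force: [0.8, 0.7, 0.3]
grip_width: 0.996
grasp_force: 0.0
```

The three views agree best on a board origin of about (0.5046, 0.2457, 0.111), which is within 2 mm of the stated 0.110 height. Next, a wrist view of the short bracket.

Run:
```python
from h import *
import pickle
pickle.dump((np.array([.5046,.2457,.111]),15.65),open('B.pkl','wb'))
c=shot('wrist','w2');pickle.dump(c,open('w2.pkl','wb'))
hsv=cv2.cvtColor(c['pixels'],cv2.COLOR_RGB2HSV)
print([np.round(proj(c,p)).tolist() for p in ([.5093,-.1015,.02],[.5215,-.1603,.02],[.4143,-.1206,.045],[.4277,-.179,.045])])
```

```text
[[255.0, 93.0], [312.0, 92.0], [256.0, 188.0], [313.0, 185.0]]
```

View pics/w2.png

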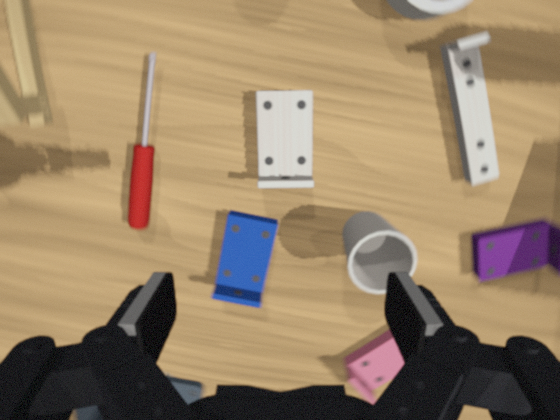

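The wrist view shows the short bracket at (285,140) with its tab strip at row 184, and the long bracket at (470,110) with its tab at (473,41). The projected corners match. I'll refine both from hull quads.

Run:
```python
from h import *
import pickle
c=pickle.load(open('w2.pkl','rb'));hsv=cv2.cvtColor(c['pixels'],cv2.COLOR_RGB2HSV)
m=((hsv[...,1]<40)&(hsv[...,2]>165)).astype(np.uint8);m=cv2.morphologyEx(m,cv2.MORPH_CLOSE,np.ones((9,9)))
n,l=cv2.connectedComponents(m)
for nm,uv,D in(('short',(285,130),1),('long',(470,120),-1)):
    q=max(cv2.findContours((l==l[uv[1],uv[0]]).astype(np.uint8),0,1)[0],key=cv2.contourArea)
    h=cv2.convexHull(q);r=cv2.minAreaRect(h);e=1
    while len(a:=cv2.approxPolyDP(h,e,True))>4:e+=.25
    print(nm,a[:,0].tolist(),np.round(cv2.boxPoints(r),1).tolist())
    a=a[:,0].astype(float);a+=.5*np.sign(a-a.mean(0));a=a[np.argsort(a[:,1])]  # two upper, two lower
    up,lo=a[:2],a[2:]
    tab,end=(lo,up) if D==1 else (up,lo)
    P=np.array([onz(c,u,.045) for u in tab]);E=np.array([onz(c,u,.02) for u in end])
    d=P.mean(0)-E.mean(0);x=np.hypot(d[0],d[1]);cen=(P.mean(0)+E.mean(0))/2
    ang=lambda v:np.degrees(np.arctan2(v[1],v[0]))
    print(' centre',np.round(cen[:2]*1e3,1),'len',round(x*1e3,1),'wid',np.round([np.linalg.norm(P[0]-P[1])*1e3,np.linalg.norm(E[0]-E[1])*1e3],1),'yaw',round(ang(d),2),'edges',ang(P[1]-P[0]),ang(E[1]-E[0]))
```

```text
short [[310, 90], [313, 186], [258, 187], [256, 92]] [[255.8000030517578, 90.4000015258789], [312.0, 89.69999694824219], [313.1000061035156, 187.0], [256.8999938964844, 187.60000610351562]]
 centre [ 468.9 -140.7] len 98.7 wid [59.5 58. ] yaw -167.93 edges 101.57645496309527 102.52692144204062
long [[449, 51], [485, 84], [498, 175], [471, 183]] [[448.5, 51.099998474121094], [478.5, 46.0], [501.29998779296875, 179.5], [471.29998779296875, 184.60000610351562]]
 centre [ 520.8 -341.9] len 131.0 wid [52.1 34.3] yaw 32.83 edges -114.95750299759453 117.07824679879866
```

Run:
```python
from h import *
V=R.from_euler('xyz',[180,0,12.0],degrees=True).as_matrix()
s=sensors.sense();print(s['position'],s['orientation'],s['q'])
plan([(np.array([.4687,-.1405,.28]),V),(np.array([.4687,-.1405,.004]),V)])
```

```text
[ 0.44092191 -0.14197074  0.28069954] [-1.79894047e+02  1.22011117e-02  1.02750881e+01] [-2.62054662e+01 -5.28475533e+00  3.46032483e+00  9.88178848e+01
  7.79381015e-02  1.43519407e+02]
shift tool [0.0276 0.0035 0.0007] then turn [-0.0019  0.0002 -0.0301]
shift tool [ 0.    -0.     0.276] then turn [0. 0. 0.]
```

carry_out(
  increments=[
    [0.07,[0.0276,0.0035,0.0007],[0,0,-0.03]],
    [0.07,[0,0,0.04],[0,0,0]],
    [0.07,[0,0,0.04],[0,0,0]],
    [0.07,[0,0,0.04],[0,0,0]],
    [0.07,[0,0,0.04],[0,0,0]],
    [0.07,[0,0,0.04],[0,0,0]],
    [0.07,[0,0,0.03],[0,0,0]],
    [0.07,[0,0,0.02],[0,0,0]],
    [0.07,[0,0,0.015],[0,0,0]],
    [0.07,[0,0,0.011],[0,0,0]],
    [0.07,[0,0,0],[0,0,0]],
    [0.07,[0,0,0],[0,0,0]],
  ],
)

```text
time_s: 7.5
position: [0.4678, -0.1392, 0.0048]
orientation: [-180.0, -0.1, 12.6]
contact_force: [-0.2, 0.0, -0.6]
grip_width: 0.815
grasp_force: 0.0
```

carry_out(
  increments=[
    [0.07,[0,0,0.002],[0,0,0]],
    [0.07,[0,0,0.002],[0,0,0]],
    [0.07,[0,0,0.002],[0,0,0]],
    [0.07,[0,0,0],[0,0,0]],
  ],
)

```text
time_s: 8.0
position: [0.4668, -0.1387, -0.0022]
orientation: [-179.9, -0.0, 12.6]
contact_force: [0.1, 0.1, 0.1]
grip_width: 0.823
grasp_force: 0.0
```

carry_out(
  increments=[
    [0.07,[0,0,0.0015],[0,0,0]],
    [0.07,[0,0,0.0015],[0,0,0]],
    [0.07,[0,0,0],[0,0,0]],
  ],
)

```text
time_s: 8.38
position: [0.4668, -0.1387, -0.0052]
orientation: [-179.9, -0.0, 12.6]
contact_force: [-0.1, -0.4, 0.3]
grip_width: 0.824
grasp_force: 0.0
```

carry_out(
  increments=[
    [0.07,[0,0,0.0015],[0,0,0]],
    [0.07,[0,0,0.001],[0,0,0]],
    [0.07,[0,0,0],[0,0,0]],
  ],
)

```text
time_s: 8.75
position: [0.467, -0.1388, -0.0075]
orientation: [-179.9, -0.0, 12.6]
contact_force: [-0.1, 0.1, 0.4]
grip_width: 0.821
grasp_force: 0.0
```

carry_out(
  increments=[
    [0.07,[0.0013,0.002,-0.006],[0,0,0.01]],
    [0.07,[0,0,-0.0055],[0,0,0]],
    [0.05,[0,0,0],[0,0,0]],
    [0.05,[0,0,0],[0,0,0]],
    [0.05,[0,0,0],[0,0,0]],
    [0.05,[0,0,0],[0,0,0]],
  ],
  grip_force=70,
)

```text
time_s: 9.5
position: [0.4701, -0.1411, 0.0059]
orientation: [180.0, -0.2, 12.0]
contact_force: [0.0, 0.8, 7.6]
grip_width: 0.68
grasp_force: 76.3
```

carry_out(
  increments=[
    [0.05,[0,0,-0.01],[0,0,0]],
    [0.05,[0,0,-0.02],[0,0,0]],
    [0.05,[0,0,-0.03],[0,0,0]],
    [0.05,[0,0,0],[0,0,0]],
  ],
)

```text
time_s: 10.0
position: [0.4707, -0.1415, 0.0664]
orientation: [179.9, -0.3, 12.0]
contact_force: [0.9, 1.1, -2.2]
grip_width: 0.679
grasp_force: 75.4
```

Run:
```python
from h import *
import pickle
c=shot('wrist','w3');pickle.dump(c,open('w3.pkl','wb'));print(sensors.sense())
```

```text
{'time_s': 10.05, 'q': array([-2.46150541e+01, -7.98283613e-01, -1.69766210e+01,  7.37238578e+01,
        9.40874211e-02,  1.43356660e+02]), 'dq': array([-0.0126266 ,  1.24745509, -2.47677833, -0.0139061 , -0.00419656,
        0.00337676]), 'joint_efforts': array([ 1.44101208e-02, -3.26115346e+01,  3.31816435e+01,  1.05645717e-02,
        9.83478712e-04, -1.62818005e-04]), 'position': array([ 0.46952143, -0.14095631,  0.06466773]), 'orientation': array([-1.79982881e+02, -1.34629634e-01,  1.20283456e+01]), 'contact_force': array([-0.10459573,  0.28537733, -2.18998465]), 'ft_torque': array([ 0.06082298,  0.04079368, -0.0223805 ]), 'grasp_force': 75.3879976272583, 'grip_width': 0.6733821987542896}
```

View pics/w3.png

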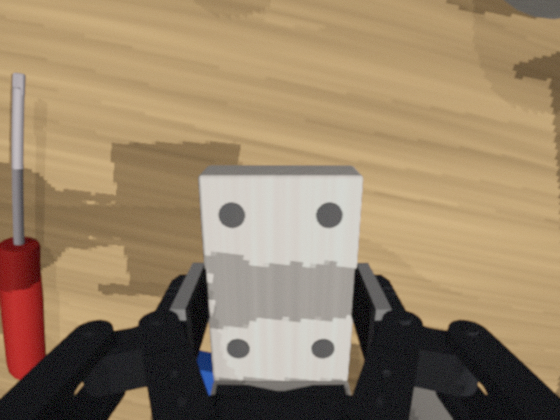

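The bracket is held square: its end edge spans (201,176) to (361,176), and the fingers are against its sides at row 290. I'll work out its offset in the hand and the placing route.

Run:
```python
from h import *
import pickle
Cp,CR=pickle.load(open('cam.pkl','rb'));c=pickle.load(open('w3.pkl','rb'))
B,yaw=pickle.load(open('B.pkl','rb'));RB=bframe(yaw);Q=RB@FLIP
c2=dict(c);c2['origin']=Cp
for zt in(-.013,-.015,-.017):
    P=[]
    for uv in((201,176),(361,176)):
        K=np.array(c['K']);d=cv2.undistortPoints(np.array([[uv]],float),K,np.array([c['k1'],0,0,0.]))[0,0];v=CR@np.array([d[0],-d[1],-1])
        P.append(Cp+v*(zt-Cp[2])/v[2])
    print(zt,np.round(np.array(P)*1e3,1))
s=sensors.sense();p=np.array(s['position']);Rm=rot(s['orientation'])
Vm=R.from_euler('xyz',[180,0,104],degrees=True).as_matrix();V=R.from_euler('xyz',[180,0,180+yaw],degrees=True).as_matrix()
C=B+RB@np.array([0,-.043,0]);pre=C+RB@np.array([0,0,.08])
up=np.array([.4,-.12,.26]);up2=np.array([.40,.15,.26])
print('C',C,'pre',pre)
plan([(up,Vm),(up2,V),(up2,Q),(pre,Q)],p,Rm)
```

```text
-0.013 [[ 47.  -28.3 -13. ]
 [ 47.1  29.5 -13. ]]
-0.015 [[ 47.5 -27.9 -15. ]
 [ 47.5  29.1 -15. ]]
-0.017 [[ 48.  -27.4 -17. ]
 [ 48.   28.6 -17. ]]
C [0.51619969 0.20429412 0.111     ] pre [0.47768259 0.19350371 0.18028203]
shift tool [-0.0632 -0.035  -0.1955] then turn [ 0.0017 -0.0021 -1.6052]
shift tool [0.262  0.0653 0.    ] then turn [-0.      0.     -1.5996]
shift tool [0. 0. 0.] then turn [ 0.     -0.5236  0.    ]
shift tool [-0.0351  0.0209  0.1123] then turn [0. 0. 0.]
```

carry_out(
  increments=[
    [0.05,[-0.0126,-0.007,-0.039],[0,0,0]],
    [0.05,[-0.0126,-0.007,-0.039],[0,0,0]],
    [0.05,[-0.0126,-0.007,-0.039],[0,0,0]],
    [0.05,[-0.0126,-0.007,-0.039],[0,0,0]],
    [0.05,[-0.0126,-0.007,-0.039],[0,0,0]],
    [0.05,[0,0,0],[0,0,-0.16]],
    [0.05,[0,0,0],[0,0,-0.16]],
    [0.05,[0,0,0],[0,0,-0.16]],
    [0.05,[0,0,0],[0,0,-0.16]],
    [0.05,[0,0,0],[0,0,-0.16]],
    [0.05,[0,0,0],[0,0,-0.16]],
    [0.05,[0,0,0],[0,0,-0.16]],
    [0.05,[0,0,0],[0,0,-0.16]],
    [0.05,[0,0,0],[0,0,-0.16]],
    [0.05,[0,0,0],[0,0,-0.16]],
  ],
)

```text
time_s: 11.92
position: [0.3991, -0.1195, 0.2568]
orientation: [-179.9, -0.2, 104.0]
contact_force: [-1.1, 0.4, -2.1]
grip_width: 0.679
grasp_force: 76.2
```

carry_out(
  increments=[
    [0.05,[0.0437,0.011,0],[0,0,0]],
    [0.05,[0.0437,0.011,0],[0,0,0]],
    [0.05,[0.0437,0.011,0],[0,0,0]],
    [0.05,[0.0437,0.011,0],[0,0,0]],
    [0.05,[0.0437,0.011,0],[0,0,0]],
    [0.05,[0.0437,0.011,0],[0,0,0]],
    [0.05,[0,0,0],[0,0,-0.16]],
    [0.05,[0,0,0],[0,0,-0.16]],
    [0.05,[0,0,0],[0,0,-0.16]],
    [0.05,[0,0,0],[0,0,-0.16]],
    [0.05,[0,0,0],[0,0,-0.16]],
    [0.05,[0,0,0],[0,0,-0.16]],
    [0.05,[0,0,0],[0,0,-0.16]],
    [0.05,[0,0,0],[0,0,-0.16]],
    [0.05,[0,0,0],[0,0,-0.16]],
    [0.05,[0,0,0],[0,0,-0.16]],
    [0.05,[0,0,0],[0,-0.131,0]],
    [0.05,[0,0,0],[0,-0.131,0]],
    [0.05,[0,0,0],[0,-0.131,0]],
    [0.05,[0,0,0],[0,-0.131,0]],
  ],
)

```text
time_s: 14.42
position: [0.4011, 0.1505, 0.2571]
orientation: [179.9, 30.1, -164.7]
contact_force: [0.1, 0.1, -1.8]
grip_width: 0.677
grasp_force: 76.2
```

```bash
cat > place.py <<'E'
from h import *
import pickle,sys
# usage: place.py boardx boardy heights...
B,yaw=pickle.load(open('B.pkl','rb'));RB=bframe(yaw);Q=RB@FLIP
bx,by=float(sys.argv[1]),float(sys.argv[2])
s=sensors.sense();p=np.array(s['position']);print(s['time_s'],'board coords mm',np.round(RB.T@(p-B)*1e3,2),'grip',s['grip_width'],'rot err',np.round(R.from_matrix(rot(s['orientation']).T@Q).as_rotvec(),4), 'F board',np.round(RB.T@s['contact_force'],1),s['q'].round(1))
plan([(B+RB@np.array([bx,by,float(z)]),Q) for z in sys.argv[3:]])
E
python3 place.py -.002 -.043 .08 .03 .004
```

```text
14.425 board coords mm [-35.52 -63.78 189.21] grip 0.6770106346329964 rot err [-0.0007  0.0011 -0.0049] F board [-0.7  0.1 -1.6] [  9.2 -46.1 -33.1  73.1   3.2  -5.3]
shift tool [-0.0333  0.021   0.1092] then turn [-0.0007  0.0011 -0.0049]
shift tool [0.   0.   0.05] then turn [0. 0. 0.]
shift tool [-0.    -0.     0.026] then turn [0. 0. 0.]
```

carry_out(
  increments=[
    [0.05,[-0.0111,0.007,0.0364],[0,0,0]],
    [0.05,[-0.0111,0.007,0.0364],[0,0,0]],
    [0.05,[-0.0111,0.007,0.0364],[0,0,-0.005]],
    [0.05,[0,0,0.025],[0,0,0]],
    [0.05,[0,0,0.025],[0,0,0]],
    [0.05,[0,0,0],[0,0,0]],
    [0.05,[0,0,0],[0,0,0]],
  ],
)

```text
time_s: 15.3
position: [0.5, 0.1995, 0.1373]
orientation: [-179.9, 29.9, -164.4]
contact_force: [0.4, 0.3, -2.1]
grip_width: 0.678
grasp_force: 76.2
```

```bash
python3 place.py -.002 -.043 .012 .004
python3 - <<'E'
from h import *
c=shot('wrist','w4')
a=c['pixels'][:,:,::-1][0:420,100:500];t=camera('top')['pixels'][:,:,::-1][140:240,140:240];t=cv2.resize(t,(400,400),interpolation=cv2.INTER_CUBIC);A=np.zeros((420,800,3),np.uint8);A[:,:400]=a;A[:400,400:]=t
cv2.imwrite('pics/p4.png',A)
E
```

```text
15.3 board coords mm [ -1.45 -43.23  31.18] grip 0.6779207002977333 rot err [-0.001  -0.0012 -0.0001] F board [-0.6  0.1 -2. ] [ 14.2 -27.9 -37.1  50.9   0.7  -1.2]
shift tool [0.0005 0.0002 0.0192] then turn [-0.001  -0.0012 -0.0001]
shift tool [-0.    -0.     0.008] then turn [0. 0. 0.]
```

View pics/p4.png

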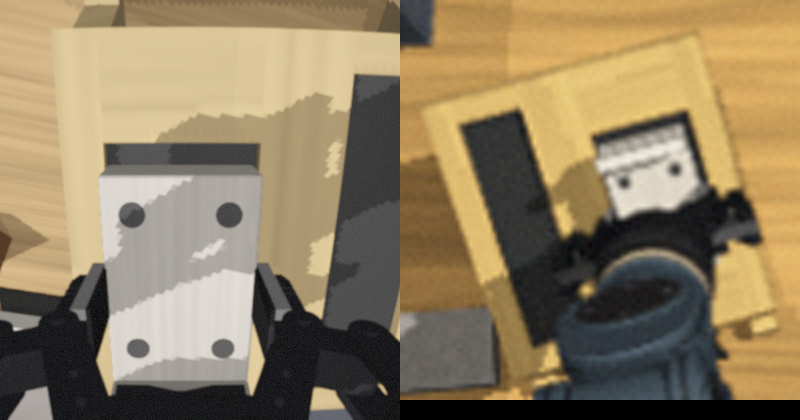

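The bracket is tilted to match and centred over the short pocket. In the left panel the pocket rim runs from (104,142) to (260,142), which is full-image columns 204 to 360. I'll check that rim in hand coordinates, then lower.

```bash
cat > rim.py <<'E'
from h import *
import pickle,sys
# rim.py z_tool u v [u v..]: pixels -> tool xy on plane z_tool (wrist camera)
Cp,CR=pickle.load(open('cam.pkl','rb'));c=pickle.load(open('w3.pkl','rb'));K=np.array(c['K'])
z=float(sys.argv[1]);a=np.array(sys.argv[2:],float).reshape(-1,2)
for uv in a:
    d=cv2.undistortPoints(uv.reshape(1,1,2),K,np.array([c['k1'],0,0,0.]))[0,0];v=CR@np.array([d[0],-d[1],-1]);print(uv,np.round((Cp+v*(z-Cp[2])/v[2])*1e3,1))
E
python3 rim.py .024 204 142 360 142; python3 rim.py .021 204 142 360 142; python3 rim.py -.015 201 176 361 176
```

```text
[204. 142.] [ 54.2 -34.1  24. ]
[360. 142.] [54.2 36.5 24. ]
[204. 142.] [ 54.6 -33.5  21. ]
[360. 142.] [54.6 35.8 21. ]
[201. 176.] [ 47.5 -27.9 -15. ]
[361. 176.] [ 47.5  29.1 -15. ]
```

carry_out(
  increments=[
    [0.05,[0.0005,0,0.008],[0,0,0]],
    [0.05,[0,0,0.006],[0,0,0]],
    [0.05,[0,0,0.004],[0,0,0]],
    [0.05,[0,0,0],[0,0,0]],
  ],
)

```text
time_s: 15.9
position: [0.5088, 0.202, 0.1217]
orientation: [-179.9, 30.0, -164.3]
contact_force: [-0.8, 0.4, -1.7]
grip_width: 0.682
grasp_force: 76.2
```

carry_out(
  increments=[
    [0.05,[0,0,0.003],[0,0,0]],
    [0.05,[0,0,0.002],[0,0,0]],
    [0.05,[0,0,0],[0,0,0]],
  ],
)

```text
time_s: 16.27
position: [0.5115, 0.2027, 0.118]
orientation: [-179.9, 30.0, -164.4]
contact_force: [0.2, -1.0, -2.2]
grip_width: 0.678
grasp_force: 76.2
```

```bash
python3 place.py -.002 -.043 .004
```

```text
16.275 board coords mm [ -0.82 -43.26   8.54] grip 0.678029769016075 rot err [-0.0011  0.0007 -0.    ] F board [-1.1 -1.  -1.9] [ 14.3 -25.4 -37.7  47.6   0.6  -1.2]
shift tool [0.0012 0.0003 0.0045] then turn [-0.0011  0.0007 -0.    ]
```

carry_out(
  increments=[
    [0.05,[0.0005,0,0.0015],[0,0,0]],
    [0.05,[0,0,0.001],[0,0,0]],
    [0.05,[0,0,0],[0,0,0]],
  ],
)

```text
time_s: 16.65
position: [0.5123, 0.2029, 0.1157]
orientation: [-179.9, 30.0, -164.3]
contact_force: [-0.4, -0.1, -3.3]
grip_width: 0.672
grasp_force: 76.2
```

carry_out(
  increments=[
    [0.05,[0,0,0.001],[0,0,0]],
    [0.05,[0,0,0],[0,0,0]],
  ],
)

```text
time_s: 16.9
position: [0.5128, 0.2031, 0.1149]
orientation: [-179.9, 30.1, -164.4]
contact_force: [-0.6, -0.9, -0.9]
grip_width: 0.676
grasp_force: 76.2
```

carry_out(
  increments=[
    [0.05,[0,0,0.001],[0,0,0]],
    [0.05,[0,0,0],[0,0,0]],
  ],
)

```text
time_s: 17.15
position: [0.513, 0.2032, 0.1148]
orientation: [-179.9, 30.0, -164.3]
contact_force: [-5.8, -2.1, 3.5]
grip_width: 0.679
grasp_force: 77.1
```

carry_out(
  increments=[
    [0.05,[0,0,0.0007],[0,0,0]],
    [0.05,[0,0,0],[0,0,0]],
  ],
)

```text
time_s: 17.4
position: [0.513, 0.2032, 0.1147]
orientation: [-179.9, 30.0, -164.3]
contact_force: [-10.8, -3.9, 7.6]
grip_width: 0.681
grasp_force: 77.8
```

```bash
python3 place.py -.002 -.043 .004
```

```text
17.4 board coords mm [ -1.07 -43.2    4.94] grip 0.68078512843984 rot err [-0.0012  0.0002  0.0002] F board [-6.1 -0.9 12.3] [ 14.3 -25.  -37.8  47.1   0.6  -1.2]
shift tool [0.0009 0.0002 0.0009] then turn [-0.0012  0.0002  0.0002]
```

Contact came at 4.9 mm TCP height, the same height as at the grasp, so the bracket is on the pocket floor. Release and retreat.

carry_out(
  increments=[
    [0.07,[0,0,-0.0008],[0,0,0]],
    [0.075,[0,0,0],[0,0,0]],
    [0.075,[0,0,0],[0,0,0]],
    [0.075,[0,0,-0.015],[0,0,0]],
    [0.075,[0,0,-0.03],[0,0,0]],
    [0.075,[0,0,-0.04],[0,0,0]],
    [0.075,[0,0,-0.04],[0,0,0]],
    [0.075,[0,0,-0.04],[0,0,0]],
    [0.075,[0,0,0],[0,0,0]],
  ],
)

```text
time_s: 18.52
position: [0.4347, 0.1814, 0.2637]
orientation: [-179.9, 30.7, -164.3]
contact_force: [0.5, 0.1, 0.3]
grip_width: 0.876
grasp_force: 0.0
```

Run:
```python
from h import *
import pickle
c=shot('wrist','w5');t=shot('top');s=shot('scene');pickle.dump((c,t,s),open('w5.pkl','wb'))
A=np.zeros((420,800,3),np.uint8);A[:,:400]=c['pixels'][:,80:480,::-1]
A[:200,400:600]=cv2.resize(t['pixels'][140:240,140:240,::-1],(200,200));A[:400,600:]=0
A[:260,600:]=cv2.resize(s['pixels'][250:380,300:400,::-1],(200,260))
# long bracket crop
A[200:420,400:600]=cv2.resize(t['pixels'][155:221,360:420,::-1],(200,220),interpolation=cv2.INTER_CUBIC)
cv2.imwrite('pics/p5.png',A);q=sensors.sense();print(q['time_s'],q['position'],q['orientation'],q['q'])
```

```text
18.675 [0.43334429 0.18098244 0.25658394] [-179.93939062   30.03273349 -164.35022366] [ 13.93665459 -39.05998058 -29.92589746  69.11087819   0.79672351
  -1.48320541]
```

View pics/p5.png

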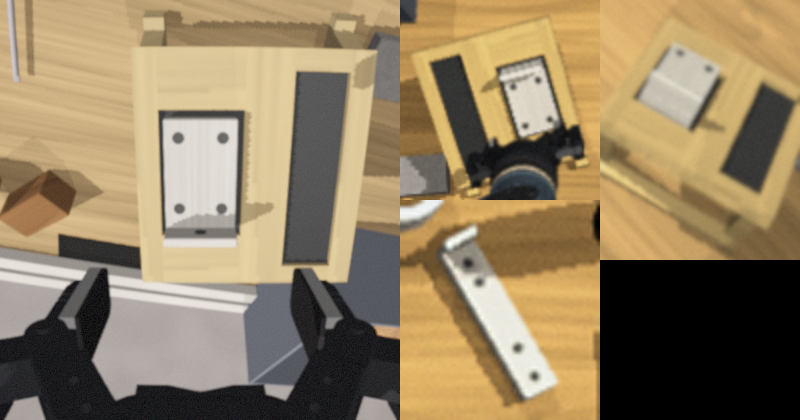

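The short bracket lies flat in its pocket with a dark margin on all sides and its tab at the upper end. The long bracket hasn't moved. I'll go to it now.

Run:
```python
from h import *
V=R.from_euler('xyz',[180,0,195.65],degrees=True).as_matrix();V2=R.from_euler('xyz',[180,0,208.7],degrees=True).as_matrix()
s=sensors.sense();p=np.array(s['position'])
a=np.array([.5386,-.3391,.27]);b=a.copy();b[2]=.12
plan([(p,V),(a,V2),(b,V2)])
```

```text
shift tool [0. 0. 0.] then turn [-1.000e-03  5.242e-01 -3.000e-04]
shift tool [ 0.0389 -0.5292 -0.0134] then turn [-0.      0.     -0.2278]
shift tool [-0.   -0.    0.15] then turn [0. 0. 0.]
```

carry_out(
  increments=[
    [0.055,[0,0,0],[0,0.131,0]],
    [0.055,[0,0,0],[0,0.131,0]],
    [0.055,[0,0,0],[0,0.131,0]],
    [0.055,[0,0,0],[0,0.131,0]],
    [0.055,[0.0035,-0.0481,-0.0012],[0,0,0]],
    [0.055,[0.0035,-0.0481,-0.0012],[0,0,0]],
    [0.055,[0.0035,-0.0481,-0.0012],[0,0,0]],
    [0.055,[0.0035,-0.0481,-0.0012],[0,0,0]],
    [0.055,[0.0035,-0.0481,-0.0012],[0,0,0]],
    [0.055,[0.0035,-0.0481,-0.0012],[0,0,0]],
    [0.055,[0.0035,-0.0481,-0.0012],[0,0,0]],
    [0.055,[0.0035,-0.0481,-0.0012],[0,0,0]],
    [0.055,[0.0035,-0.0481,-0.0012],[0,0,0]],
    [0.055,[0.0035,-0.0481,-0.0012],[0,0,0]],
    [0.055,[0.0035,-0.0481,-0.0012],[0,0,0]],
    [0.055,[0,0,0],[0,0,-0.114]],
    [0.055,[0,0,0],[0,0,-0.114]],
    [0.055,[0,0,0],[0,0,0]],
  ],
)

```text
time_s: 20.92
position: [0.5387, -0.3388, 0.2681]
orientation: [179.8, -0.1, -151.4]
contact_force: [0.8, 1.1, 0.0]
grip_width: 0.646
grasp_force: 0.0
```

Run:
```python
from h import *
import pickle
c=shot('wrist','w6');pickle.dump(c,open('w6.pkl','wb'));s=sensors.sense();print(s['position'],s['orientation'])
u=np.array([np.cos(np.radians(28.7)),np.sin(np.radians(28.7)),0]);v=np.array([-u[1],u[0],0]);C=np.array([.536,-.3405,0])
print([np.round(proj(c,C+u*a+v*b+np.array([0,0,z]))).tolist() for a,b,z in((-.08,.017,.02),(-.08,-.017,.02),(.08,.017,.045),(.08,-.017,.045))])
hsv=cv2.cvtColor(c['pixels'],cv2.COLOR_RGB2HSV)
m=((hsv[...,1]<45)&(hsv[...,2]>150)).astype(np.uint8)
for q in cv2.findContours(m,0,1)[0]:
    if cv2.contourArea(q)>200: print(np.round(cv2.boxPoints(cv2.minAreaRect(q))).tolist())
```

```text
[ 0.5387179  -0.33870153  0.26858883] [ 1.79887563e+02 -4.99059213e-02 -1.51431949e+02]
[[296.0, 83.0], [263.0, 83.0], [295.0, 239.0], [264.0, 239.0]]
[[123.0, 403.0], [130.0, 388.0], [159.0, 401.0], [152.0, 416.0]]
[[233.0, 301.0], [281.0, 240.0], [350.0, 294.0], [302.0, 355.0]]
[[264.0, 232.0], [295.0, 232.0], [295.0, 239.0], [264.0, 239.0]]
[[-0.0, 175.0], [91.0, 175.0], [91.0, 357.0], [0.0, 357.0]]
[[262.0, 84.0], [295.0, 84.0], [295.0, 225.0], [262.0, 225.0]]
[[386.0, 61.0], [434.0, -12.0], [510.0, 37.0], [462.0, 110.0]]
```

View pics/w6.png

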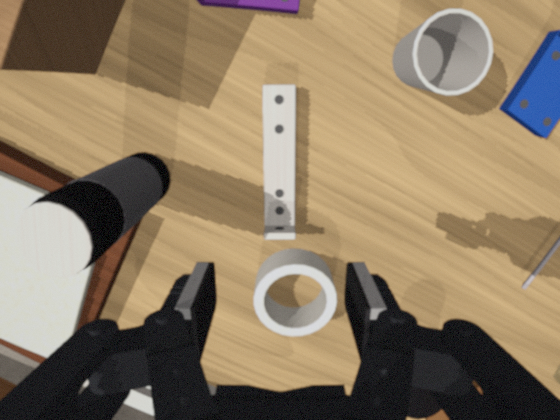

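The long bracket sits within 1 px of the prediction, from (263,84) to (295,239), tab end down. The spray can and tape roll are clear of the fingers. Descend and grip.

carry_out(
  increments=[
    [0.055,[0,0,0.04],[0,0,0]],
    [0.055,[0,0,0.04],[0,0,0]],
    [0.055,[0,0,0.04],[0,0,0]],
    [0.055,[0,0,0.04],[0,0,0]],
    [0.055,[0,0,0.035],[0,0,0]],
    [0.055,[0,0,0.025],[0,0,0]],
    [0.055,[0,0,0.018],[0,0,0]],
    [0.055,[0,0,0.012],[0,0,0]],
    [0.055,[0,0,0.006],[0,0,0]],
    [0.055,[0,0,0.0035],[0,0,0]],
    [0.055,[0,0,0],[0,0,0]],
  ],
)

```text
time_s: 22.35
position: [0.5396, -0.3393, 0.0117]
orientation: [-179.9, 0.0, -151.3]
contact_force: [-0.3, -0.7, -0.6]
grip_width: 0.642
grasp_force: 0.0
```

Run:
```python
from h import *
s=sensors.sense();print(s['time_s'],s['position'],s['orientation'],s['contact_force'])
plan([(np.array([.5386,-.3391,.009]),R.from_euler('xyz',[180,0,208.7],degrees=True).as_matrix())])
```

```text
22.35 [ 0.5396027  -0.33933253  0.01172568] [-1.79887147e+02  4.84983969e-02 -1.51322690e+02] [-0.29367718 -0.71855326 -0.587276  ]
shift tool [0.0008 0.0007 0.0027] then turn [-0.002   0.0008 -0.0004]
```

carry_out(
  increments=[
    [0.055,[0.0008,0.0005,0.0025],[0,0,0]],
    [0.045,[0,0,0],[0,0,0]],
    [0.025,[0,0,0],[0,0,0]],
    [0.025,[0,0,0],[0,0,0]],
    [0.025,[0,0,0],[0,0,0]],
    [0.025,[0,0,0],[0,0,0]],
  ],
  grip_force=80,
)

```text
time_s: 23.1
position: [0.5386, -0.3393, 0.0093]
orientation: [-179.9, 0.0, -151.3]
contact_force: [-0.7, 0.4, 4.2]
grip_width: 0.371
grasp_force: 81.1
```

Run:
```python
from h import *
s=sensors.sense();print(s['time_s'],s['position'],s['orientation'],s['contact_force'],s['grasp_force'],s['grip_width'])
```

```text
23.1 [ 0.53862577 -0.339276    0.00934163] [-1.79883241e+02  4.49442428e-02 -1.51315994e+02] [-0.72980751  0.43331008  4.24141241] 81.12826824188232 0.37103720692831993
```

carry_out(
  increments=[
    [0.025,[0,0,-0.01],[0,0,0]],
    [0.025,[0,0,-0.03],[0,0,0]],
    [0.025,[0,0,-0.04],[0,0,0]],
    [0.025,[0,0,-0.04],[0,0,0]],
    [0.025,[0,0,-0.04],[0,0,0]],
    [0.025,[0,0,-0.04],[0,0,0]],
    [0.025,[0,0,-0.04],[0,0,0]],
    [0.025,[0,0,-0.03],[0,0,0]],
    [0.025,[0,0,0],[0,0,0]],
  ],
)

```text
time_s: 24.22
position: [0.539, -0.3394, 0.2813]
orientation: [-179.7, 0.1, -151.3]
contact_force: [0.9, 0.0, -3.0]
grip_width: 0.368
grasp_force: 80.5
```

Run:
```python
from h import *
import pickle
B,yaw=pickle.load(open('B.pkl','rb'));RB=bframe(yaw);Q=RB@FLIP
c=shot('wrist','w7');hsv=cv2.cvtColor(c['pixels'],cv2.COLOR_RGB2HSV)
m=((hsv[...,1]<45)&(hsv[...,2]>120)).astype(np.uint8)[:330];n,l=cv2.connectedComponents(m)
k=l[240,280];v,u=np.nonzero(l==k);print('rows',v.min(),v.max())
for r in range(v.min(),v.min()+120,15): x=u[v==r+3];print(r+3,x.min(),x.max())
s=sensors.sense();print(s['time_s'],s['position'],s['orientation'],s['contact_force'],s['ft_torque'],s['grasp_force'])
p=np.array(s['position']);V=R.from_euler('xyz',[180,0,180+yaw],degrees=True).as_matrix()
up=np.array([.41,.25,.29]);plan([(up,V),(up,Q),(B+RB@np.array([.003,.056,.08]),Q)])
```

```text
rows 75 329
78 232 327
93 232 327
108 232 327
123 233 326
138 233 326
153 234 325
168 234 325
183 235 325
24.275 [ 0.53842774 -0.33900591  0.27882089] [-1.79881016e+02  5.39203217e-02 -1.51313864e+02] [ 0.1287935   0.28818488 -2.57312029] [-0.05766823  0.0325914   0.02822543] 80.51650643348694
shift tool [-0.1701  0.5783 -0.0122] then turn [-0.002   0.0012  0.2275]
shift tool [0. 0. 0.] then turn [ 0.     -0.5236  0.    ]
shift tool [0.0086 0.0263 0.12  ] then turn [0. 0. 0.]
```

```bash
python3 rim.py -.011 232 75 327 75;python3 rim.py -.013 232 75 327 75
```

```text
[232.  75.] [ 81.9 -16.1 -11. ]
[327.  75.] [ 81.9  16.3 -11. ]
[232.  75.] [ 81.8 -15.9 -13. ]
[327.  75.] [ 81.8  16.  -13. ]
```

carry_out(
  increments=[
    [0.025,[-0.0131,0.0445,-0.001],[0,0,0]],
    [0.025,[-0.0131,0.0445,-0.001],[0,0,0]],
    [0.025,[-0.0131,0.0445,-0.001],[0,0,0]],
    [0.025,[-0.0131,0.0445,-0.001],[0,0,0]],
    [0.025,[-0.0131,0.0445,-0.001],[0,0,0]],
    [0.025,[-0.0131,0.0445,-0.001],[0,0,0]],
    [0.025,[-0.0131,0.0445,-0.001],[0,0,0]],
    [0.025,[-0.0131,0.0445,-0.001],[0,0,0]],
    [0.025,[-0.0131,0.0445,-0.001],[0,0,0]],
    [0.025,[-0.0131,0.0445,-0.001],[0,0,0]],
    [0.025,[-0.0131,0.0445,-0.001],[0,0,0]],
    [0.025,[-0.0131,0.0445,-0.001],[0,0,0]],
    [0.025,[-0.0131,0.0445,0],[0,0,0]],
    [0.025,[0,0,0],[0,0,0.114]],
    [0.025,[0,0,0],[0,0,0.114]],
    [0.025,[0,0,0],[0,-0.131,0]],
    [0.025,[0,0,0],[0,-0.131,0]],
    [0.025,[0,0,0],[0,-0.131,0]],
    [0.025,[0,0,0],[0,-0.131,0]],
    [0.025,[0,0,0],[0,0,0]],
  ],
)

```text
time_s: 26.78
position: [0.4053, 0.249, 0.2823]
orientation: [-179.8, 29.4, -164.2]
contact_force: [0.5, -1.0, -2.6]
grip_width: 0.37
grasp_force: 80.7
```

```bash
python3 place.py .003 .056 .08 .035 .009
```

```text
26.775 board coords mm [  3.63  29.91 195.71] grip 0.3696657228590745 rot err [-0.0018 -0.01    0.0021] F board [-1.1 -1.1 -2.4] [ 27.3 -35.2 -24.6  71.7  -5.8  10.1]
shift tool [-0.0006  0.0263  0.1157] then turn [-0.0018 -0.01    0.0021]
shift tool [0.    0.    0.045] then turn [0. 0. 0.]
shift tool [ 0.    -0.     0.026] then turn [0. 0. 0.]
```

carry_out(
  increments=[
    [0.025,[0,0.0066,0.029],[0,0,0]],
    [0.025,[0,0.0066,0.029],[0,0,0]],
    [0.025,[0,0.0066,0.029],[0,0,0]],
    [0.025,[0,0.0066,0.029],[0,0,0]],
    [0.025,[0,0,0.023],[0,0,0]],
    [0.025,[0,0,0.022],[0,0,0]],
    [0.025,[0,0,0],[0,0,0]],
    [0.025,[0,0,0],[0,0,0]],
  ],
)

```text
time_s: 27.78
position: [0.4808, 0.2976, 0.1507]
orientation: [-179.9, 30.0, -164.4]
contact_force: [0.1, 0.2, -1.8]
grip_width: 0.368
grasp_force: 80.7
```

```bash
python3 place.py .0025 .056 .018 .009
python3 - <<'E'
from h import *
c=shot('wrist','w8');t=shot('top');
A=np.zeros((420,800,3),np.uint8);A[:,:400]=c['pixels'][:,80:480,::-1];A[:400,400:]=cv2.resize(t['pixels'][140:240,140:240,::-1],(400,400),interpolation=cv2.INTER_CUBIC)
cv2.imwrite('pics/p8.png',A)
E
```

```text
27.775 board coords mm [12.13 56.37 38.8 ] grip 0.3684600199891916 rot err [-0.0013 -0.0005 -0.0002] F board [-0.7  0.1 -1.6] [ 28.6 -22.  -31.5  51.1  -6.5  11.3]
shift tool [ 0.0096 -0.0003  0.0208] then turn [-0.0013 -0.0005 -0.0002]
shift tool [0.    0.    0.009] then turn [0. 0. 0.]
```

View pics/p8.png

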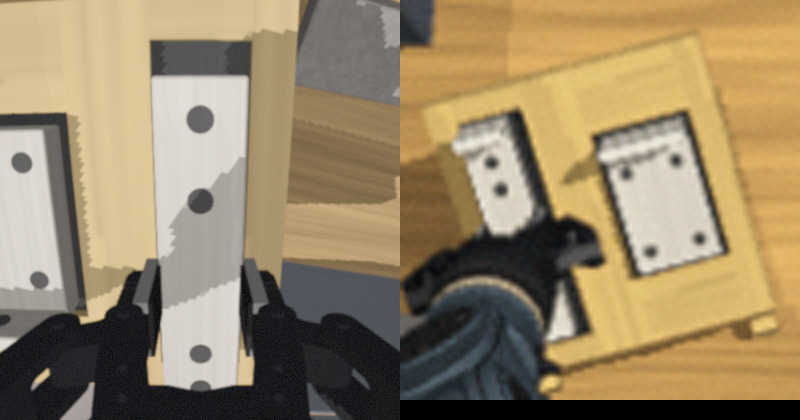

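The long bracket is above its pocket, aligned in y and about 10 mm too far up the slope. The low rim is at row 41, columns 231 to 332. I'll check the rim, then correct and lower.

```bash
python3 rim.py .032 231 41 332 41
```

```text
[231.  41.] [ 98.  -21.5  32. ]
[332.  41.] [98.  23.3 32. ]
```

carry_out(
  increments=[
    [0.025,[0.005,0,0],[0,0,0]],
    [0.025,[0.0045,0,0.006],[0,0,0]],
    [0.025,[0,0,0.008],[0,0,0]],
    [0.025,[0,0,0.005],[0,0,0]],
    [0.025,[0,0,0],[0,0,0]],
    [0.025,[0,0,0],[0,0,0]],
  ],
)

```text
time_s: 28.62
position: [0.4818, 0.2978, 0.1296]
orientation: [-179.9, 30.1, -164.4]
contact_force: [-0.2, -0.0, -2.1]
grip_width: 0.367
grasp_force: 80.8
```

```bash
python3 place.py .0025 .056 .018 .009
```

```text
28.625 board coords mm [ 2.46 56.37 20.07] grip 0.36730069114855457 rot err [-0.0011  0.0012 -0.0001] F board [-1.2  0.  -1.8] [ 28.6 -21.4 -33.6  48.4  -6.5  11.2]
shift tool [-0.     -0.0004  0.0021] then turn [-0.0011  0.0012 -0.0001]
shift tool [0.    0.    0.009] then turn [0. 0. 0.]
```

carry_out(
  increments=[
    [0.025,[0,0.0003,0.004],[0,0,0]],
    [0.025,[0,0,0.003],[0,0,0]],
    [0.025,[0,0,0.002],[0,0,0]],
    [0.025,[0,0,0],[0,0,0]],
  ],
)

```text
time_s: 29.12
position: [0.4858, 0.2992, 0.1213]
orientation: [-179.9, 30.0, -164.3]
contact_force: [0.1, -0.3, -3.7]
grip_width: 0.371
grasp_force: 80.8
```

carry_out(
  increments=[
    [0.025,[0,0,0.001],[0,0,0]],
    [0.025,[0,0,0],[0,0,0]],
  ],
)

```text
time_s: 29.38
position: [0.4864, 0.2994, 0.1209]
orientation: [-179.9, 30.1, -164.4]
contact_force: [0.2, 0.5, -2.0]
grip_width: 0.373
grasp_force: 80.8
```

```bash
python3 place.py .0025 .056 .009
```

```text
29.375 board coords mm [ 2.32 56.66 10.08] grip 0.3725350771836795 rot err [-0.0011  0.0011 -0.    ] F board [-0.7  0.4 -1.9] [ 28.4 -20.4 -33.8  47.1  -6.4  11.1]
shift tool [-0.0002 -0.0007  0.0011] then turn [-0.0011  0.0011 -0.    ]
```

carry_out(
  increments=[
    [0.025,[0,0,0.001],[0,0,0]],
    [0.025,[0,0,0],[0,0,0]],
  ],
)

```text
time_s: 29.62
position: [0.4868, 0.2996, 0.1199]
orientation: [-179.9, 30.1, -164.4]
contact_force: [0.1, 0.5, -2.8]
grip_width: 0.373
grasp_force: 80.8
```

carry_out(
  increments=[
    [0.025,[0,0,0.0007],[0,0,0]],
    [0.025,[0,0,0],[0,0,0]],
  ],
)

```text
time_s: 29.88
position: [0.4872, 0.2997, 0.1193]
orientation: [-179.9, 30.1, -164.4]
contact_force: [-1.2, -0.5, -2.3]
grip_width: 0.371
grasp_force: 80.8
```

```bash
python3 place.py .0025 .056 .009
```

```text
29.875 board coords mm [ 2.22 56.67  8.33] grip 0.3709031453790565 rot err [-0.001   0.0009 -0.    ] F board [-2.2 -0.2 -1.4] [ 28.4 -20.2 -33.9  46.9  -6.4  11.1]
shift tool [-0.0003 -0.0007 -0.0007] then turn [-0.001   0.0009 -0.    ]
```

carry_out(
  increments=[
    [0.025,[0,0,0.0008],[0,0,0]],
    [0.025,[0,0,0],[0,0,0]],
  ],
)

```text
time_s: 30.12
position: [0.4872, 0.2997, 0.1192]
orientation: [-179.9, 30.0, -164.3]
contact_force: [-5.5, -1.1, 1.6]
grip_width: 0.372
grasp_force: 81.5
```

carry_out(
  increments=[
    [0.025,[0,0,0.0006],[0,0,0]],
    [0.025,[0,0,0],[0,0,0]],
  ],
)

```text
time_s: 30.38
position: [0.4873, 0.2997, 0.1192]
orientation: [-179.9, 30.0, -164.3]
contact_force: [-8.3, -2.4, 5.0]
grip_width: 0.373
grasp_force: 82.1
```

```bash
python3 place.py .0025 .056 .009
```

```text
30.375 board coords mm [ 2.29 56.71  8.2 ] grip 0.37269099063083294 rot err [-0.0012  0.0004  0.0004] F board [-5.  -0.1  8.6] [ 28.4 -20.1 -33.8  46.9  -6.4  11.1]
shift tool [-0.0002 -0.0007 -0.0008] then turn [-0.0012  0.0004  0.0004]
```

Contact came at the expected height, consistent with the short bracket. Release and retreat.

carry_out(
  increments=[
    [0.045,[0,0,-0.0007],[0,0,0]],
    [0.055,[0,0,0],[0,0,0]],
    [0.055,[0,0,0],[0,0,0]],
    [0.055,[0,0,-0.015],[0,0,0]],
    [0.055,[0,0,-0.03],[0,0,0]],
    [0.055,[0,0,-0.04],[0,0,0]],
    [0.055,[0,0,-0.04],[0,0,0]],
    [0.055,[0,0,-0.04],[0,0,0]],
    [0.055,[0,0,0],[0,0,0]],
  ],
)

```text
time_s: 31.5
position: [0.4087, 0.2787, 0.2685]
orientation: [179.9, 30.6, -164.4]
contact_force: [0.2, 0.3, -0.1]
grip_width: 0.646
grasp_force: 0.0
```

Run:
```python
from h import *
c=shot('wrist');t=shot('top');s=shot('scene')
A=np.zeros((420,800,3),np.uint8);A[:,:400]=c['pixels'][:,80:480,::-1]
A[:200,400:600]=cv2.resize(t['pixels'][140:240,140:240,::-1],(200,200))
A[:260,600:]=cv2.resize(s['pixels'][250:380,300:400,::-1],(200,260))
A[260:,500:700]=cv2.resize(t['pixels'][60:340,140:480,::-1],(200,160))
cv2.imwrite('pics/p9.png',A);print(sensors.sense()['time_s'])
```

```text
31.65
```

View pics/p9.png

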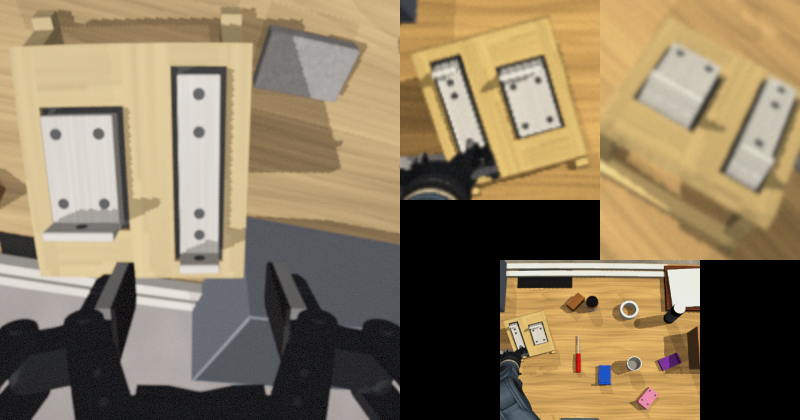

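Both brackets lie flat in their pockets with the tabs at the upper end and a margin all round. The bystanders haven't moved, so I'm handing in.

```bash
python3 -c "
from h import *
print(order.job_done())"
```

```text
the job is handed in; nothing more can be done
None
```

Both brackets lie flat in their pockets with the tabs at the upper end, the other things on the bench look unmoved, and the job was handed in at about 32 s of the 58 s allowed.

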